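# Shut the tabbed air valve in the covered valve box

## Robot

A 7-joint arm with a two-finger parallel gripper is mounted at the origin on the work surface. World frame = base frame: x ahead of the robot, y to its left, z up, the work surface at z = 0. Lengths are in m, angles in rad, forces in N, time in s.
With the tool pointing down it reaches from about 0.425 to 0.875 m from the base axis. Payload 8.4 kg.
Tool frame: the origin (TCP) lies at the very end of the fingers, on their centre line; the grasp point (between the pads) lies 19 mm behind it; z points along the fingers, x is the direction in which the jaws open and shut, and the axes are right-handed (so a half turn about z gives the same grasp; the last joint's range is limited). The gripper opens to 87 mm and grips with 3 to 60 N. Pads are 19 mm wide; open, the fingers measure 117 mm over their backs; the gripper's body (75 mm by 190 mm) begins 51 mm behind the grasp point.
Start: joints at [-1.379, 0.333, 0.04, 1.465, -0.013, 1.343, -0.059], TCP at [0.186, 0.623, 0.223] pointing down, gripper open.
Joint ranges: [-2.58, 2.58], [-0.38, 2.09], [-1.3, 1.39], [0.25, 2.4], [-1.5, 4.64], [0.08, 2.09], [-2.65, 2.65]. Speed limits (rad/s): [2.22, 2.22, 2.79, 2.79, 3.14, 3.14, 3.14].

## Interface

Orientations are given as a unit quaternion [x, y, z, w].
In Python, from workcell import status, snapshot, get_calibration, job gives the robot as it stands. The module is installed in compiled form; this text tells all that it offers.
- The arm moves only by the tool step_arm, never from a script. Its argument "motion" is a list that holds one entry, the list of rows, each a list of 7 numbers: the turn, a rotation vector about the tool's x, y, z in rad, then the shift along the tool's x, y, z in mm, then the finger opening in mm, from 0 to 87. In form: [[[wx, wy, wz, dx, dy, dz, jaw], ...]]. A call has 1 to 10 rows; each row is the pose to reach, as a shift and turn from the pose measured when the call began, along the tool's axes at that moment; what a row does not reach only later rows make up. A row lasts 1/12 s, in which the tool goes at most 41.7 mm and 7.16 degrees, less where a joint would pass 70% of its speed; a pose out of reach is approached as far as the arm can. A call with a gripper value outside its range is refused whole. The fingers move at their own pace and stop on an object; "force" is the grip in N (left out, the last holds). Time passes only in rows, so rows that repeat a pose let the fingers close. It gives the time, the measured TCP pose, the force and the opening at its end, in the units of the state.
- status.observe(): the state, without advancing time (a new reading comes with each control period).
- snapshot(name): name is "scene" or "top"; returns (picture, depth): 420x560x3 uint8, blue, green, red; 420x560 float32, m along the optical axis (not along the pixel's ray), 0 where there is no reading.
- get_calibration(name): a dict with "fx", "fy", "cx", "cy" (pixels), "rvec" (rotation vector, rad) and "tvec" (3), from world to camera coordinates, as OpenCV has them. Camera axes: x right, y down, z forward; pixel columns grow to the right and rows downward; lengths in m; the calibration is good to about 2 mm. A picture is of the moment at which its call begins. get_calibration takes no time and is no camera call.
- job.sign_off(): hands the job in, once; it reports no verdict.
The state is a dict: "time": time; "qpos": joint angles; "joint_velocities": joint speeds; "effort": joint torques, N m; "position": TCP position; "tool_rot": TCP orientation; "wrist_force": force on the tool from outside, world axes, zero at the start; "moment": the same for the moment, N m; "finger_gap": opening from 0.0 (shut) to 1.0 (fully open).
Only numpy, scipy, OpenCV 4.12 (cv2) and the standard library are available. Lean on these libraries where they do the work, as an engineer would, in place of code of your own. Each camera call takes 0.05 s, during which the arm holds its last target. There are 200 camera calls.

## Task

The air to the roller test rig has to be isolated: push the cover of the grey valve box all the way back by its upright bar, away from the robot, to uncover the two valve handles. Then push the handle that ends in a round tab clockwise (seen from above) until it is fully shut, a quarter turn, straight across its pipe. Leave the plain straight handle and the loose parts around the box where they are, and leave the cover open.

Things in the scene. Friction and masses are not known exactly. Their poses are not given: they have to be found in the camera images.
- valve_box: Grey steel valve box fixed to the bench, 306 mm long (its x, away from the robot, turned up to 0.25 rad), 314 mm wide (y). Origin: on the bench under the centre of the open well at its front. Guide rails 70 mm high run along both sides at y = +-145 to +-157 mm. Behind the well (x = 76 to 230 mm) is a closed deck 58 mm high onto which the cover slides.
- well (a point): Centre of the well's mouth, 58 mm above the bench, over the box's origin. Inside, the well spans x = -70 to 76 mm, y = -145 to 145 mm, floor 4 mm, wall tops 58 mm above the bench. Two pipes (22 mm diameter, centre 18 mm high) cross it along x at y = +-55 mm and stick out in front to x = -106 mm. Each carries a valve; which valve is on which pipe varies.
- cover (a joint): Slide of the aluminium cover, m: 0 = well closed, 0.15 = fully back at its stop. Moves along the box's +x, captive in its guides (cannot be lifted), stays where left, takes about 3 to 5 N to push. Plate 152 mm (x) by 296 mm (y), centred on the box's origin at 0, top face 65 mm above the bench. Starts 0 to 15 mm open.
- push_bar (a point): Centre of the cover's upright bar: 8 mm thick (x), 120 mm wide (y), from the cover's top face (65 mm) to 93 mm above the bench; this point is 79 mm up. At x = -50 mm in the box's frame when closed, 26 mm behind the cover's front edge; moves with the cover. Push its near face away from the robot.
- tab_valve: Brass valve with the round-tabbed handle, in the well at x = 35 mm, y = -55 or +55 mm in the box's frame. Origin: on the bench surface on the vertical spindle's axis; axes parallel to the box's. Body of 17 mm radius up to 32 mm high, then a neck of 10 mm radius to the handle.
- tab_handle (a joint): Angle of the tabbed handle, rad: 0 = open, along the pipe, pointing to the box's -x; grows clockwise from above; pi/2 = shut at its stop, pointing to the box's +y. Starts 0 to 0.3. Stiff, 0.14 N m (4 N at 35 mm); stays where left. Steel bar 14 mm wide, 41 to 51 mm above the bench, out to 50 mm from the spindle, then the tab.
- tab_handle_end (a point): Top centre of the flat round tab that ends the handle: 32 mm diameter, dark dimple in its middle, centred 66 mm from the spindle axis, top 51 mm above the bench. Same steel as the plain handle.
- plain_valve: The other valve body, same shape, carrying the plain handle, on the other pipe. Origin and axes as for the tabbed valve.
- plain_handle (a joint): Angle in rad of the plain handle, measured as for the tabbed one; starts between 0 and 0.3 and is to stay there. A straight bar 14 mm wide, 82 mm long from the spindle, square-ended, 41 to 51 mm above the bench.
- plain_handle_end (a point): Point on top of the plain bar, 66 mm from the spindle axis, 51 mm above the bench.
- cup_a: Loose steel bearing cup, 62 mm diameter, 28 mm high, standing some 5 cm from the box's +y side; leave alone. Origin: centre of its underside.
- cup_b: Second loose bearing cup, the same, farther off to the right (-y); leave alone.
- drift: Loose brass drift, 173 mm long, 16 mm square, lying some 5 cm from the box's -y side; leave alone. Origin on the bench under its middle, x along it.
- end_guard: Loose yellow sheet-steel end guard, 150 by 90 by 54 mm, standing open side down to the right (-y); leave alone. Origin under its centre.
- hammer: Loose hammer lying to the left (+y); leave alone.
- grease_tin: Loose grease tin, 80 mm diameter, 100 mm high, standing to the left (+y) in front of the box; leave alone.

How it is judged:
By the outcome, as a careful person would: the job done as asked, in the order asked, and still so for the second after the job is handed in, with the robot touching nothing.
It also fails if it takes over 45 s, if anything falls off the work surface, if the arm or the gripper's body presses on something with over 40 N, if the wrist force passes 120 N, or if a joint passes its speed limit or range.

## Working session

There is one attempt and no reset: what is moved stays moved. The work goes in short steps, Python scripts to look and compute and a tool call to move; the robot and the scene stay as the last step left them, time stands still between calls to the robot, and variables do not carry over. Pictures are saved under pics/ and viewed, about 8 in all and at most 12, crops included, and the job is handed in when it is done.

Besides the shell and the picture viewer there is one more tool, called after ">>>" by a JSON object that holds its "op" and its "data". step_arm: Moves the arm, as the interface text tells. Its arguments: {"type":"object","properties":{"motion":{"type":"array","items":{"type":"array","items":{"type":"array","items":{"type":"number"}}}},"force":{"type":"number"}},"required":["motion"]}

```bash
mkdir -p pics
cat > h.py <<'E'
import numpy as np, cv2
from workcell import status, snapshot, get_calibration, job
def cal(n):
    c=get_calibration(n); K=np.array([[c['fx'],0,c['cx']],[0,c['fy'],c['cy']],[0,0,1.]])
    return K,cv2.Rodrigues(np.array(c['rvec'],float))[0],np.array(c['tvec'],float).ravel()
def ray(n,u,v):
    K,R,t=cal(n); d=R.T@np.linalg.solve(K,[u,v,1.]); return -R.T@t,d
def atz(n,u,v,z):
    o,d=ray(n,u,v); return o+d*(z-o[2])/d[2]
def proj(n,P):
    K,R,t=cal(n); return cv2.projectPoints(np.float64(P).reshape(-1,1,3),R,t,K,None)[0].reshape(-1,2)
def dep(n,D,u,v):
    o,d=ray(n,u,v); return o+d*D[int(round(v)),int(round(u))]
E
python3 - <<'E'
from h import *
s=status.observe(); print(s)
for n in('scene','top'):
    p,d=snapshot(n); cv2.imwrite(f'pics/{n}0.png',p); np.save(f'{n}0.npy',d)
    K,R,t=cal(n); print(n,K[0,0],-R.T@t, R[2])
E
```

```text
{'time': 0.0, 'qpos': array([-1.37919006,  0.33389127,  0.03988572,  1.46628315, -0.01335518,
        1.3432804 , -0.0584994 ]), 'joint_velocities': array([ 0.00166177,  0.00246677,  0.00080965,  0.00011478, -0.00040624,
        0.00031735,  0.00032732]), 'effort': array([-7.09758319e-05, -6.56357145e+01,  1.33541912e+00, -4.03822696e+01,
       -5.96636860e-02,  4.42931021e-02,  1.69327950e-04]), 'position': array([0.1862881 , 0.62224545, 0.22166633]), 'tool_rot': array([ 8.02103815e-01,  5.97184086e-01, -5.91125154e-04,  5.36951059e-04]), 'wrist_force': array([ 0.28072655, -0.38351728,  0.34647991]), 'moment': array([ 0.00459806,  0.01203744, -0.00360201]), 'finger_gap': 0.9957348114952989}
scene 520.0446996171462 [ 1.2525668  -0.56745626  1.26046656] [-0.52187938  0.36195084 -0.77242055]
top 381.72022062668776 [ 0.33140963 -0.00450954  1.17119535] [ 0.1255144   0.0092632  -0.99204855]
```

View pics/top0.png

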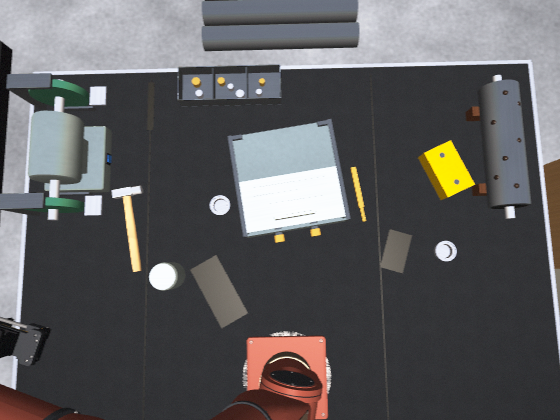

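View pics/scene0.png

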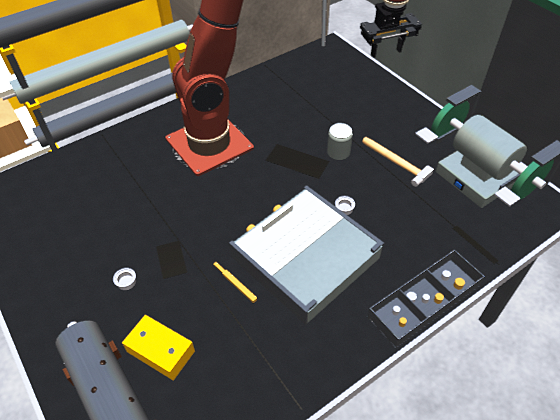

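The top view shows the box at about columns 228-350, rows 120-238, with the push bar near (295,216). I'll enlarge both views.

Run:
```python
import cv2,numpy as np
a=cv2.imread('pics/top0.png')[110:250,215:375]; a=cv2.resize(a,None,fx=4,fy=4,interpolation=cv2.INTER_CUBIC)
b=cv2.imread('pics/scene0.png')[180:325,220:390]; b=cv2.resize(b,None,fx=4,fy=4,interpolation=cv2.INTER_CUBIC)
cv2.imwrite('pics/a1.png',a);cv2.imwrite('pics/b1.png',b)
```

```text
(no output)
```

View pics/a1.png

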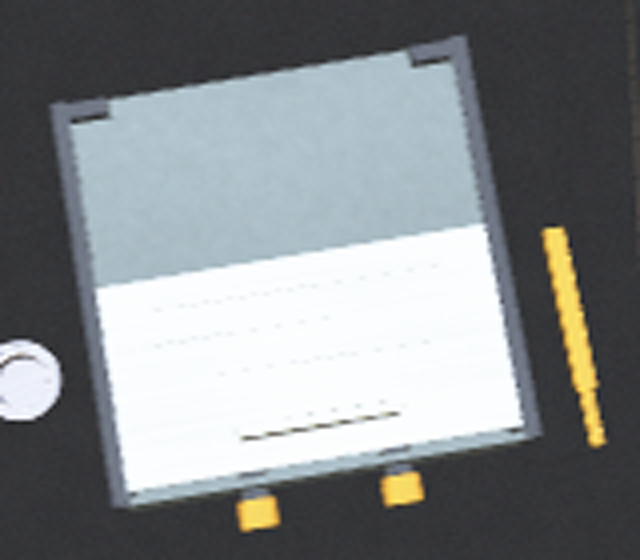

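View pics/b1.png

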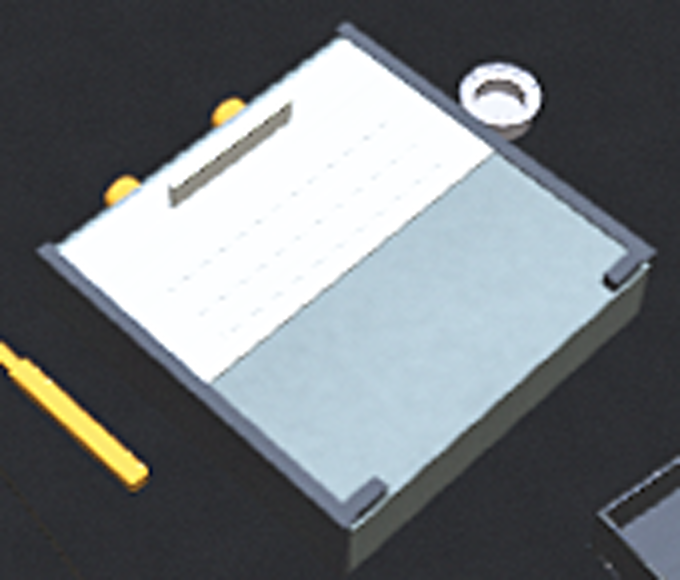

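The crops show the rail-top corners, the bar and both pipe stubs clearly. The bar is at (242,438)-(400,412) in the top crop and (172,187)-(292,103) in the scene crop. Next I fit the box pose from both views.

Run:
```python
from h import *
from scipy.optimize import least_squares
T=lambda u,v:(215+(u-1.5)/4,110+(v-1.5)/4); S=lambda u,v:(220+(u-1.5)/4,180+(v-1.5)/4)
B=[(.230,.157),(.230,-.157),(-.076,-.157),(-.076,.157)]
t=[T(50,105),T(467,37),T(541,434),T(115,503)]; s=[S(655,250),S(350,523),S(40,250),S(345,25)]
def w(p,q,z):
    c,s_=np.cos(p[2]),np.sin(p[2]); return [p[0]+c*q[0]-s_*q[1],p[1]+s_*q[0]+c*q[1],z]
def f(p):
    P=[w(p,b,p[3]) for b in B]; return np.r_[(proj('top',P)-t).ravel(),(proj('scene',P)-s).ravel()]
r=least_squares(f,[.55,0,0.15,.07],x_scale=.01); print(r.x,r.fun.round(1))
p=r.x
def g(q):
    P=[w(p,(q[0],q[1]+.06),q[2]),w(p,(q[0],q[1]-.06),q[2])]
    return np.r_[(proj('top',P)-[T(242,438),T(400,412)]).ravel(),(proj('scene',P)-[S(292,104),S(172,188)]).ravel()]
r2=least_squares(g,[-.05,0,.09],x_scale=.01); print('bar in box',r2.x,r2.fun.round(1),'world',w(p,r2.x[:2],0))
D=np.load('top0.npy')
for u,v in [(215,450),(115,300),(470,245),(300,130)]: print(dep('top',D,*T(u,v)))
```

```text
[ 0.50493776 -0.02595219  0.15003598  0.07107681] [-0.4 -0.4 -1.2 -0.9 -0.2 -0.1 -0.7  1.   0.3  0.2 -1.2  1.3 -1.2  0.3
  0.1 -0.8]
bar in box [-0.04249384  0.00091458  0.08268844] [-1.7 -0.2 -0.1 -0.7 -1.1 -0.5 -0.9  0.8] world [np.float64(0.462784605767814), np.float64(-0.03139960150809609), 0]
[0.44678154 0.04321768 0.06511427]
[0.55893395 0.11506906 0.06809394]
[ 0.59501175 -0.14750586  0.06633983]
[ 0.68793175 -0.02404091  0.05889701]
```

>>> {"op": "step_arm", "data": {"motion": [[[0,0,-0.11,-30,54,0,0],[0,0,-0.22,-60,107,0,0],[0,0,-0.33,-90,161,5,0],[0,0,-0.442,-121,215,10,0],[0,0,-0.442,-151,269,20,0],[0,0,-0.442,-151,269,20,0],[0,0,-0.442,-151,269,20,0],[0,0,-0.442,-151,269,20,0],[0,0,-0.442,-151,269,20,0],[0,0,-0.442,-151,269,20,0]]]}}

```text
time: 0.93
position: [0.4013, 0.3994, 0.2017]
tool_rot: [0.653, 0.758, -0.001, 0.0]
wrist_force: [0.0, 0.5, 0.1]
finger_gap: 0.324
```

```bash
cat >> h.py <<'E'
from scipy.spatial.transform import Rotation as Ro
BX=np.array([.505,-.026]); YAW=.15
def b2w(x,y): c,s=np.cos(YAW),np.sin(YAW); return BX+[c*x-s*y,s*x+c*y]
def w2b(P): c,s=np.cos(YAW),np.sin(YAW); d=np.array(P[:2])-BX; return [c*d[0]+s*d[1],-s*d[0]+c*d[1]]
def go(bx,by,z,ang=np.pi/2):
    "print tool shift (mm) and rotvec from present pose to box-frame target, tool x at box angle ang"
    s=status.observe(); R=Ro.from_quat(s['tool_rot']); a=YAW+ang
    Rt=Ro.from_matrix(np.array([[np.cos(a),np.sin(a),0],[np.sin(a),-np.cos(a),0],[0,0,-1]]).T)
    d=R.inv().apply(np.r_[b2w(bx,by),z]-s['position'])*1000
    print('->',(bx,by,z),'rot',(R.inv()*Rt).as_rotvec().round(3),'shift',d.round(1))
def st():
    s=status.observe(); print('t',round(s['time'],2),'box',np.round(w2b(s['position']),4),'z',s['position'][2].round(4),'F',s['wrist_force'].round(1),'q',s['qpos'].round(2),'gap',round(s['finger_gap'],2))
E
python3 -c "
from h import *
st(); go(-.072,0,.2); go(-.072,0,.075)"
```

```text
t 0.93 box [-0.039   0.4361] z 0.2017 F [0.  0.5 0.1] q [-0.99  0.18  0.15  1.71 -0.03  1.26  0.88] gap 0.32
-> (-0.072, 0, 0.2) rot [-0.001  0.002 -0.002] shift [-436.2  -32.4    2.5]
-> (-0.072, 0, 0.075) rot [-0.001  0.002 -0.002] shift [-436.   -32.2  127.5]
```

>>> {"op": "step_arm", "data": {"motion": [[[0,0,0,-40,0,0,0],[0,0,0,-80,0,0,0],[0,0,0,-120,0,0,0],[0,0,0,-160,0,0,0],[0,0,0,-200,0,0,0],[0,0,0,-240,-5,0,0],[0,0,0,-280,-10,0,0],[0,0,0,-320,-18,0,0],[0,0,0,-360,-25,0,0],[0,0,0,-400,-30,0,0]]]}}

```text
time: 1.77
position: [0.4302, -0.0009, 0.2026]
tool_rot: [0.652, 0.759, -0.001, 0.0]
wrist_force: [2.0, 0.2, -0.2]
finger_gap: 0.006
```

```bash
python3 -c "
from h import *
st(); go(-.072,0,.2); go(-.072,0,.076)"
```

```text
t 1.77 box [-0.0702  0.036 ] z 0.2026 F [ 2.   0.2 -0.2] q [-0.64 -0.15  0.49  2.01  0.08  1.26  1.55] gap 0.01
-> (-0.072, 0, 0.2) rot [-0.001  0.001  0.001] shift [-36.   -1.8   2.7]
-> (-0.072, 0, 0.076) rot [-0.001  0.001  0.001] shift [-35.9  -1.8 126.7]
```

>>> {"op": "step_arm", "data": {"motion": [[[0,0,0,-36,-2,0,0],[0,0,0,-36,-2,35,0],[0,0,0,-36,-2,65,0],[0,0,0,-36,-2,95,0],[0,0,0,-36,-2,115,0],[0,0,0,-36,-2,126,0],[0,0,0,-36,-2,126,0],[0,0,0,-36,-2,126,0]]]}}

```text
time: 2.43
position: [0.4335, -0.0358, 0.0766]
tool_rot: [0.651, 0.759, -0.001, 0.0]
wrist_force: [0.2, 0.3, -0.0]
finger_gap: 0.006
```

Run:
```python
from h import *
st(); go(.04,0,.076); go(.0865,0,.076)
p,d=snapshot('scene'); cv2.imwrite('pics/s2.png',cv2.resize(p[130:330,190:410],None,fx=3.5,fy=3,interpolation=cv2.INTER_CUBIC))
```

```text
t 2.43 box [-0.0722  0.001 ] z 0.0766 F [ 0.2  0.3 -0. ] q [-0.6   0.02  0.59  2.16 -0.01  0.97  1.72] gap 0.01
-> (0.04, 0, 0.076) rot [-0.002  0.001  0.003] shift [ -1.3 112.2   0.4]
-> (0.0865, 0, 0.076) rot [-0.002  0.001  0.003] shift [ -1.5 158.7   0.4]
```

View pics/s2.png

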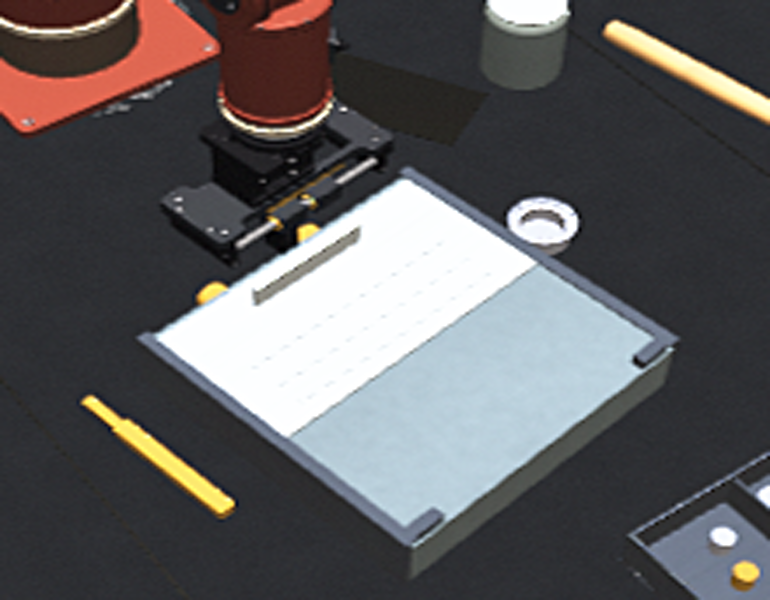

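The gripper stands in front of the bar (bar at about (255,295)-(360,235)), clear of everything else. I start pushing.

>>> {"op": "step_arm", "data": {"motion": [[[0,0,0,0,12,0,0],[0,0,0,0,20,0,0],[0,0,0,0,32,0,0],[0,0,0,0,46,0,0],[0,0,0,0,60,0,0],[0,0,0,0,74,0,0],[0,0,0,0,88,0,0],[0,0,0,0,102,0,0],[0,0,0,0,116,0,0],[0,0,0,0,126,0,0]]]}}

```text
time: 3.32
position: [0.56, -0.0163, 0.078]
tool_rot: [0.651, 0.759, -0.0, 0.001]
wrist_force: [-3.5, -0.8, 1.7]
finger_gap: 0.003
```

>>> {"op": "step_arm", "data": {"motion": [[[0,0,0,0,8,0,0],[0,0,0,0,14,0,0],[0,0,0,0,19,0,0],[0,0,0,0,23,0,0]]]}}

```text
time: 3.65
position: [0.583, -0.0126, 0.0781]
tool_rot: [0.651, 0.759, -0.0, 0.001]
wrist_force: [-2.6, 0.1, 0.3]
finger_gap: 0.006
```

```bash
python3 -c "
from h import *
st()"
```

```text
t 3.65 box [0.0791 0.0016] z 0.0781 F [-2.6  0.1  0.3] q [-0.53  0.35  0.57  1.82 -0.22  1.03  1.85] gap 0.01
```

>>> {"op": "step_arm", "data": {"motion": [[[0,0,0,0,2,0,0],[0,0,0,0,4,0,0],[0,0,0,0,6,0,0],[0,0,0,0,7,0,0]]]}}

```text
time: 3.98
position: [0.59, -0.0116, 0.0781]
tool_rot: [0.651, 0.759, -0.0, 0.001]
wrist_force: [-3.0, -0.5, 0.6]
finger_gap: 0.007
```

>>> {"op": "step_arm", "data": {"motion": [[[0,0,0,0,1,0,0],[0,0,0,0,2,0,0]]]}}

```text
time: 4.15
position: [0.5901, -0.0116, 0.078]
tool_rot: [0.651, 0.759, -0.001, -0.001]
wrist_force: [-15.6, -1.6, 10.9]
finger_gap: 0.006
```

The cover is at its stop: x stalled at 0.590 and the force jumped to 16 N. Back off, lift and move aside to look.

>>> {"op": "step_arm", "data": {"motion": [[[0,0,0,0,-8,0,0],[0,0,0,0,-16,0,0],[0,0,0,0,-18,-35,0],[0,0,0,0,-18,-75,0],[0,0,0,-40,-25,-115,0],[0,0,0,-80,-40,-130,0],[0,0,0,-120,-60,-130,0],[0,0,0,-160,-70,-130,0],[0,0,0,-190,-80,-130,0],[0,0,0,-190,-80,-130,0]]]}}

```text
time: 4.98
position: [0.5378, -0.2195, 0.2097]
tool_rot: [0.654, 0.756, -0.002, 0.001]
wrist_force: [0.1, -0.3, 0.2]
finger_gap: 0.004
```

Run:
```python
from h import *
st()
a,d=snapshot('top'); np.save('top1.npy',d); cv2.imwrite('pics/top1.png',a)
b,d=snapshot('scene'); np.save('sc1.npy',d); cv2.imwrite('pics/sc1.png',b)
A=cv2.resize(a[145:245,225:355],None,fx=5,fy=5,interpolation=cv2.INTER_CUBIC)
c=proj('scene',np.r_[BX,.05])[0]; u,v=int(c[0])-60,int(c[1])-50; print(u,v)
B=cv2.resize(b[v:v+100,u:u+120],None,fx=6,fy=6,interpolation=cv2.INTER_CUBIC)
cv2.imwrite('pics/A.png',A);cv2.imwrite('pics/B.png',B)
```

```text
t 4.98 box [ 0.0036 -0.1962] z 0.2097 F [ 0.1 -0.3  0.2] q [-0.31  0.23  0.73  1.69 -0.16  1.28  2.17] gap 0.0
226 181
```

View pics/A.png

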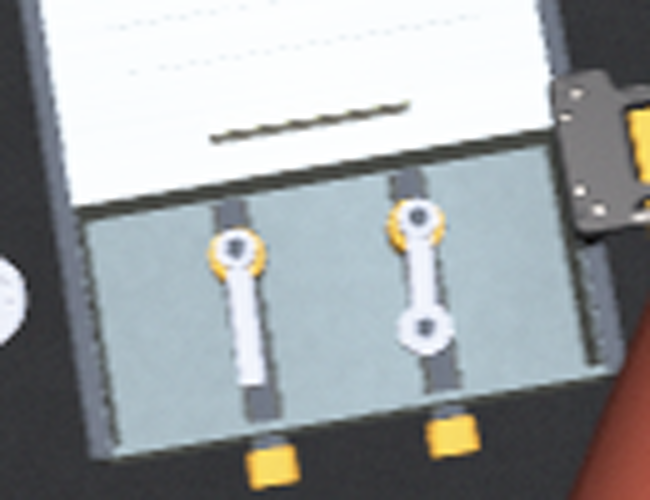

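View pics/B.png

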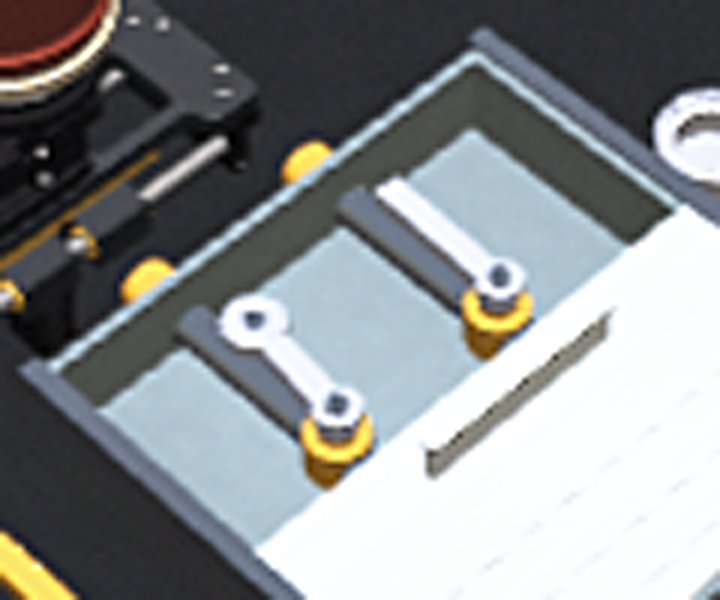

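The tabbed handle is on the -y pipe: A spindle (418,217), dimple (426,327); B spindle (339,405), dimple (254,320). The plain handle is on +y: A spindle (236,248), end (252,384).

Run:
```python
from h import *
def tri(a,b):
    ua=np.array([225+(a[0]-2)/5,145+(a[1]-2)/5]);ub=np.array([226+(b[0]-2.5)/6,181+(b[1]-2.5)/6])
    Ps=[]
    for n in('top','scene'):
        K,R,t=cal(n); Ps.append(K@np.c_[R,t])
    X=cv2.triangulatePoints(Ps[0],Ps[1],ua,ub).ravel(); return X[:3]/X[3]
for n,a,b in [('tabspin',(418,217),(339,405)),('tab',(426,327),(254,320)),('plspin',(236,248),(500,277)),('plend',(252,384),(390,187))]:
    X=tri(a,b); print(n,X.round(4),'box',np.round(w2b(X),4))
st()
for q in [(-.03,-.1,.15),(-.03,-.1,.037)]: go(*q)
```

```text
tabspin [ 0.5481 -0.0748  0.055 ] box [ 0.0354 -0.0547]
tab [ 0.4821 -0.0781  0.0534] box [-0.0304 -0.0481]
plspin [0.5317 0.0335 0.0551] box [0.0353 0.0549]
plend [0.451  0.0257 0.0503] box [-0.0457  0.0592]
t 5.08 box [ 0.0056 -0.192 ] z 0.2089 F [-0.6  0.5  0.6] q [-0.31  0.23  0.72  1.69 -0.16  1.28  2.16] gap 0.0
-> (-0.03, -0.1, 0.15) rot [-0.002  0.001 -0.003] shift [ 92.  -35.7  58.8]
-> (-0.03, -0.1, 0.037) rot [-0.002  0.001 -0.003] shift [ 92.1 -35.4 171.8]
```

>>> {"op": "step_arm", "data": {"motion": [[[0,0,0,40,-15,0,0],[0,0,0,75,-30,20,0],[0,0,0,93,-35,50,0],[0,0,0,94,-35,80,0],[0,0,0,94,-35,110,0],[0,0,0,94,-35,135,0],[0,0,0,94,-35,155,0],[0,0,0,94,-35,168,0],[0,0,0,94,-35,172,0],[0,0,0,94,-35,172,0]]]}}

```text
time: 5.92
position: [0.4899, -0.1262, 0.0361]
tool_rot: [0.653, 0.758, -0.002, -0.001]
wrist_force: [-0.5, -0.0, -1.0]
finger_gap: 0.001
```

Run:
```python
from h import *
from scipy.optimize import brentq
st()
# pusher centre path: tab circle (r16) touching the 19x30 rectangle, centre on the tangent line behind the tab
s=status.observe();R=Ro.from_quat(s['tool_rot'])
h=np.array([.0095,.015])
for th in np.r_[np.arange(.1,1.5,.1),1.5,1.5708]:
    t=np.array([np.sin(th),np.cos(th)]); d=np.array([-np.cos(th),np.sin(th)])
    o=brentq(lambda o:np.linalg.norm(np.maximum(t*o-h,0))-.016,0.02,.06)
    c=np.array([.0354,-.0547])+.066*d-t*o
    print(round(th,2),c.round(4),(R.inv().apply(np.r_[b2w(*c),.037]-s['position'])*1000).round(1))
```

```text
t 5.92 box [-0.0299 -0.0968] z 0.0361 F [-0.5 -0.  -1. ] q [-0.41  0.27  0.65  2.04 -0.2   0.9   2.07] gap 0.0
0.1 [-0.0334 -0.0791] [17.7 -3.5 -1. ]
0.2 [-0.0356 -0.0726] [24.3 -5.7 -0.9]
0.3 [-0.0372 -0.0662] [30.6 -7.3 -0.9]
0.4 [-0.0383 -0.0596] [37.2 -8.5 -1. ]
0.5 [-0.0387 -0.0526] [44.2 -8.8 -1. ]
0.6 [-0.0381 -0.0453] [51.6 -8.2 -1. ]
0.7 [-0.0366 -0.0377] [59.1 -6.7 -1. ]
0.8 [-0.0341 -0.0302] [66.7 -4.2 -1. ]
0.9 [-0.0304 -0.0227] [74.2 -0.6 -1. ]
1.0 [-0.0257 -0.0155] [81.4  4.1 -1. ]
1.1 [-0.02   -0.0089] [88.   9.8 -1.1]
1.2 [-0.014  -0.0031] [93.8 15.8 -1.1]
1.3 [-0.0078  0.0018] [98.7 22.1 -1.1]
1.4 [-0.0013  0.0059] [102.8  28.5  -1.2]
1.5 [0.0052 0.0093] [106.2  35.   -1.2]
1.57 [0.0099 0.0113] [108.2  39.7  -1.2]
```

>>> {"op": "step_arm", "data": {"motion": [[[0,0,0,10,-2,0,0],[0,0,0,18,-4,0,0],[0,0,0,24,-6,0,0],[0,0,0,31,-7,0,0],[0,0,0,37,-8,0,0],[0,0,0,44,-9,0,0],[0,0,0,52,-8,0,0],[0,0,0,59,-7,0,0],[0,0,0,67,-4,0,0],[0,0,0,74,-1,0,0]]]}}

```text
time: 6.75
position: [0.4775, -0.0522, 0.0358]
tool_rot: [0.652, 0.758, -0.002, -0.001]
wrist_force: [-0.1, -2.3, 0.1]
finger_gap: 0.004
```

```bash
python3 -c "
from h import *
st()
for c in [(-.0257,-.0155),(-.02,-.0089),(-.014,-.0031),(-.0078,.0018),(-.0013,.0059),(.0052,.0093),(.0099,.0113)]: go(*c,.037)
p,d=snapshot('scene'); cv2.imwrite('pics/s3.png',cv2.resize(p[171:281,216:356],None,fx=5,fy=5,interpolation=cv2.INTER_CUBIC))"
```

```text
t 6.75 box [-0.0311 -0.0218] z 0.0358 F [-0.1 -2.3  0.1] q [-0.54  0.21  0.61  2.09 -0.15  0.89  1.88] gap 0.0
-> (-0.0257, -0.0155, 0.037) rot [-0.005  0.001 -0.001] shift [ 6.3  5.4 -1.3]
-> (-0.02, -0.0089, 0.037) rot [-0.005  0.001 -0.001] shift [13.  11.1 -1.3]
-> (-0.014, -0.0031, 0.037) rot [-0.005  0.001 -0.001] shift [18.8 17.  -1.3]
-> (-0.0078, 0.0018, 0.037) rot [-0.005  0.001 -0.001] shift [23.7 23.2 -1.3]
-> (-0.0013, 0.0059, 0.037) rot [-0.005  0.001 -0.001] shift [27.8 29.7 -1.4]
-> (0.0052, 0.0093, 0.037) rot [-0.005  0.001 -0.001] shift [31.2 36.2 -1.4]
-> (0.0099, 0.0113, 0.037) rot [-0.005  0.001 -0.001] shift [33.2 40.9 -1.4]
```

View pics/s3.png

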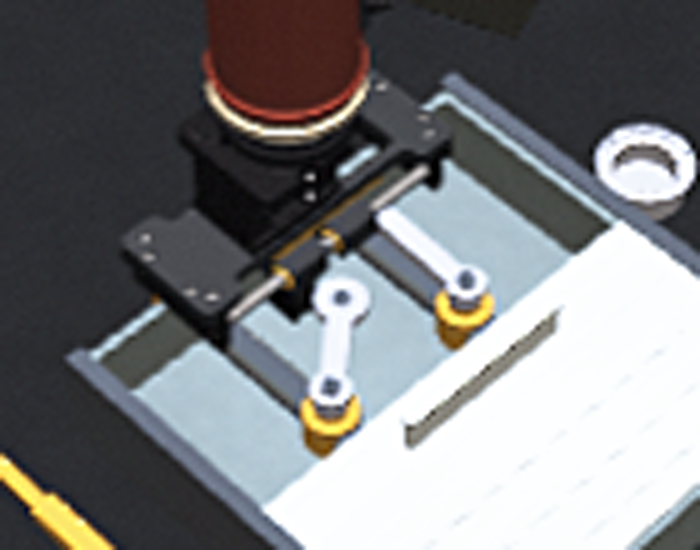

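The handle is about half way (tab at (340,298), spindle (330,390)) and the plain handle is still clear. I continue along the arc.

>>> {"op": "step_arm", "data": {"motion": [[[0,0,0,6,5,0,0],[0,0,0,13,11,0,0],[0,0,0,19,17,0,0],[0,0,0,24,23,0,0],[0,0,0,28,29,0,0],[0,0,0,31,34,0,0],[0,0,0,32,37,0,0],[0,0,0,33,39,0,0]]]}}

```text
time: 7.47
position: [0.512, -0.0121, 0.0355]
tool_rot: [0.652, 0.758, -0.002, -0.001]
wrist_force: [-1.6, -2.9, -0.6]
finger_gap: 0.009
```

>>> {"op": "step_arm", "data": {"motion": [[[0,0,0,0,1,0,0],[0,0,0,0,2,0,0],[0,0,0,0,3,0,0]]]}}

```text
time: 7.72
position: [0.5131, -0.012, 0.0351]
tool_rot: [0.652, 0.758, -0.003, -0.003]
wrist_force: [-11.6, -1.1, 9.7]
finger_gap: 0.006
```

```bash
python3 -c "
from h import *
st()"
```

```text
t 7.72 box [0.0101 0.0126] z 0.0351 F [-11.6  -1.1   9.7] q [-0.57  0.28  0.58  2.01 -0.19  0.91  1.83] gap 0.01
```

At the stop (box x 10.1 mm, predicted 9.9; force up to 12 N). Back off, lift, move aside and check.

>>> {"op": "step_arm", "data": {"motion": [[[0,0,0,0,-10,0,0],[0,0,0,0,-20,0,0],[0,0,0,0,-22,-35,0],[0,0,0,0,-22,-75,0],[0,0,0,-30,-22,-115,0],[0,0,0,-70,-22,-140,0],[0,0,0,-110,-22,-150,0],[0,0,0,-150,-22,-150,0],[0,0,0,-190,-22,-150,0],[0,0,0,-215,-22,-150,0]]]}}

```text
time: 8.55
position: [0.5245, -0.231, 0.1863]
tool_rot: [0.653, 0.758, -0.002, -0.002]
wrist_force: [-0.0, -0.1, 0.4]
finger_gap: 0.007
```

Run:
```python
from h import *
st()
a,d=snapshot('top'); b,d=snapshot('scene'); cv2.imwrite('pics/top4.png',a); cv2.imwrite('pics/sc4.png',b)
A=cv2.resize(a[145:245,215:365],None,fx=4,fy=4,interpolation=cv2.INTER_CUBIC)
B=cv2.resize(b[171:291,216:356],None,fx=4,fy=4,interpolation=cv2.INTER_CUBIC)[:,:]
cv2.imwrite('pics/A4.png',A); cv2.imwrite('pics/B4.png',B)
```

```text
t 8.55 box [-0.0114 -0.2056] z 0.1863 F [-0.  -0.1  0.4] q [-0.33  0.25  0.78  1.73 -0.18  1.24  2.22] gap 0.01
```

View pics/A4.png

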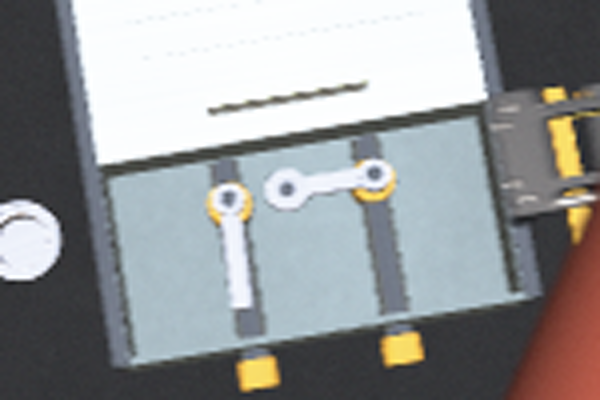

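View pics/B4.png

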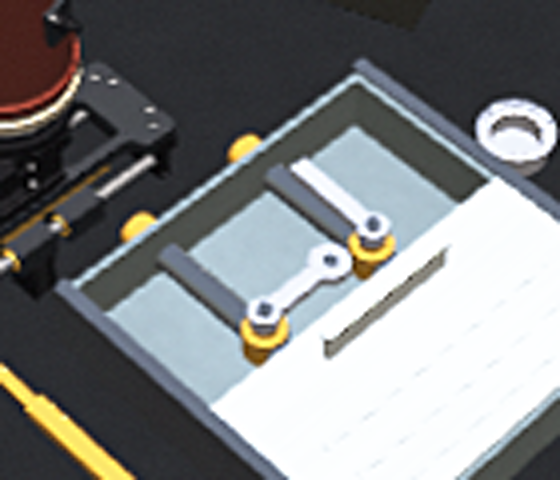

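A4 shows the tabbed handle straight across its pipe (spindle (374,174), dimple (287,189)), the plain handle along its pipe, and the cover back. I check the angles numerically, then hand in.

Run:
```python
from h import *
def P(u,v,z): return np.array(w2b(atz('top',215+(u-1.5)/4,145+(v-1.5)/4,z)))
def ang(s,e):
    d=e-s; return np.arctan2(d[1],-d[0])
print('tab',ang(P(374,174,.055),P(287,189,.052)),'plain',ang(P(228,199,.055),P(241,306,.051)),'bar',P(209,112,.093),P(367,86,.093))
def P1(u,v,z): return np.array(w2b(atz('top',225+(u-2)/5,145+(v-2)/5,z)))
print('plain before',ang(P1(236,248,.055),P1(252,384,.051)))
a=cv2.imread('pics/top0.png');b=cv2.imread('pics/top4.png'); m=cv2.absdiff(a,b).max(2)>60
n,_,s,_=cv2.connectedComponentsWithStats(m.astype(np.uint8)); print([list(x) for x in s[1:] if x[4]>15])
```

```text
tab 1.5770073699066882 plain 0.04752939880122542 bar [0.09216935 0.05707473] [ 0.09157546 -0.05860864]
plain before 0.05132831731148121
[[np.int32(314), np.int32(102), np.int32(150), np.int32(247), np.int32(15230)], [np.int32(232), np.int32(123), np.int32(104), np.int32(59), np.int32(4326)], [np.int32(341), np.int32(159), np.int32(33), np.int32(39), np.int32(387)], [np.int32(240), np.int32(170), np.int32(107), np.int32(63), np.int32(4273)], [np.int32(0), np.int32(317), np.int32(27), np.int32(11), np.int32(70)], [np.int32(0), np.int32(321), np.int32(20), np.int32(38), np.int32(619)], [np.int32(263), np.int32(331), np.int32(113), np.int32(89), np.int32(5493)], [np.int32(247), np.int32(363), np.int32(25), np.int32(28), np.int32(138)], [np.int32(0), np.int32(384), np.int32(43), np.int32(36), np.int32(706)], [np.int32(262), np.int32(386), np.int32(10), np.int32(5), np.int32(17)], [np.int32(238), np.int32(399), np.int32(10), np.int32(3), np.int32(17)], [np.int32(227), np.int32(403), np.int32(18), np.int32(17), np.int32(149)], [np.int32(250), np.int32(402), np.int32(9), np.int32(5), np.int32(20)], [np.int32(240), np.int32(405), np.int32(15), np.int32(15), np.int32(118)]]
```

```bash
python3 -c "
from h import *
st(); print(job.sign_off())"
```

```text
t 8.65 box [-0.013  -0.2088] z 0.1858 F [-0.4 -0.7  1. ] q [-0.33  0.25  0.78  1.73 -0.18  1.24  2.22] gap 0.0
the job is handed in; nothing more can be done
None
```

I pushed the cover back to its stop by the bar, then turned the round-tabbed handle (on the -y pipe) clockwise to its stop. The arm backed off clear of everything, and I handed the job in at about 8.7 s.

- **Cover:** it stalled at the end of its travel at 16 N. By touch the bar sits at about x = 99.6 mm in the box's frame, against 100 mm when fully open. The top picture alone put the bar at 92 mm. I put that down to seeing the bar's near face rather than its top, and trusted the touch reading.
- **Tabbed handle:** it stalled at 12 N where predicted. The last picture gives an angle of 1.577 rad, against 1.571 for a full quarter turn.
- **Plain handle:** it reads 0.048 rad against 0.051 before, so it has not moved within the measuring error.
- **Loose parts:** comparing the first and last top pictures shows no change at either cup, the tin or the hammer. The area around the drift and end guard overlaps the arm in that view, so that comparison is not conclusive there. Nothing in the force readings or the robot's path suggests it touched them.

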